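# Shut the tea box and hold its new badge down while the glue takes

### The arm

A 6-joint arm with a two-finger parallel gripper is mounted at the origin on the work surface. World frame = base frame: x ahead of the robot, y to its left, z up, the work surface at z = 0. Lengths are in m, angles in rad, forces in N, time in s.
With the tool pointing down it reaches from about 0.35 to 0.775 m from the base axis. Payload 5.5 kg.
Tool frame: the origin (TCP) lies at the very end of the fingers, on their centre line; the grasp point (between the pads) lies behind it (env.hold_point_z is the z of the grasp point in the tool frame, in m); z points along the fingers, y is the line along which they close (so a half turn about z gives the same grasp; the last joint's range is limited). The gripper opens to 85 mm and grips with 20 to 120 N. Pads are 22 mm wide; open, the fingers measure 114 mm over their backs; the gripper's body (76 mm by 85 mm) begins 54 mm behind the grasp point. The pads swing forward as they close: fully open they stand 13 mm farther back than shut.
Start: joints at [-1.3, 0.313, 0.046, 1.304, 0, 1.431], TCP at [0.23, -0.527, 0.231] pointing down, gripper open.
Joint ranges: [-2.76, 2.76], [-0.86, 1.69], [-1.03, 1.26], [-2.2, 2.34], [-1.47, 1.5], [-3.14, 3.14]. Speed limits (rad/s): [2.57, 2.57, 3.14, 3.14, 3.14, 3.14].

### API

Orientations are given as a unit quaternion [w, x, y, z].
In Python, from workcell import env gives the robot as it stands.
- The arm moves only by the tool arm_command, never from a script. Its argument "rows" is a list of rows, each an object with "delta_pos": the shift along the tool's x, y, z scaled (see below), a list of three; "rot": the turn, a rotation vector about the tool's x, y, z scaled (see below), a list of three; "fingers": the closure, from 0 (fully open) to 1 (shut). A call has 1 to 20 rows; each row shifts and turns the commanded pose from where the row before left it, along the tool's axes as they then stand; what a row does not reach is not made up. The controller multiplies each number of a shift by 0.02 m and each number of a turn by 360 degrees. A row lasts 1/10 s, in which the tool goes at most 50 mm and 8.59 degrees, less where a joint would pass 70% of its speed; a pose out of reach is approached as far as the arm can. A call with a number of a shift or a turn outside -1 to 1 is refused whole. A call with a gripper value outside its range is refused whole. The fingers move at their own pace and stop on an object; "squeeze" is the grip in N (left out, the last holds). Time passes only in rows, so rows that do not move let the fingers close. It gives the time, the measured TCP pose, the force and the opening at its end, in the units of the state.
- env.get_state(): the state, without advancing time (a new reading comes with each control period).
- env.read_camera(name): name is "side" or "top"; returns (picture, depth): 384x512x3 uint8, blue, green, red; 384x512 float32, m along the optical axis (not along the pixel's ray), 0 where there is no reading.
- env.get_calibration(name): a dict with "mtx" (3x3 intrinsics, pixels), "distortion" ([k1, k2, p1, p2, k3] as OpenCV has them; the pictures are not rectified), "R" (3x3) and "t" (3): a world point X has camera coordinates R X + t. Camera axes: x right, y down, z forward; pixel columns grow to the right and rows downward; lengths in m; the calibration is good to about 2 mm. A picture is of the moment at which its call begins. get_calibration takes no time and is no camera call.
- env.hand_in(): hands the job in, once; it reports no verdict.
The state is a dict: "clock": time; "joint_pos": joint angles; "qvel": joint speeds; "tau": joint torques, N m; "tcp_pos": TCP position; "orientation": TCP orientation; "wrist_force": force on the tool from outside, world axes, zero at the start; "ft_torque": the same for the moment, N m; "finger_gap": finger opening in m.
Only numpy, scipy, OpenCV 4.12 (cv2) and the standard library are available. Lean on these libraries where they do the work, as an engineer would, in place of code of your own. Each camera call takes 0.05 s, during which the arm holds its last target. There are 200 camera calls.

### The job

Gently lower the open lid of the wooden tea box until it is fully shut, then pick up the sprung hand press by its handle and hold its rubber foot flat on the white badge glued to the lid: foot centred on the badge, long sides parallel, handle upright, pushed down lightly (about 6 N) so that the red band on the stem has just gone up into the handle. Finish while still gripping the press and pushing like this; leave the two cups and the jar where they stand.

Things in the scene. Friction and masses are not known exactly. Their poses are not given: they have to be found in the camera images.
- tea_box: Open-topped light wooden box fixed to the table, 170 (x) x 240 (y) x 85 mm high, walls 8 mm, tea packets inside below the rim. Origin at the centre of its underside on the table; its z is up, its x points away from the robot side (turned by up to 0.35 rad), towards the hinged side. The lid is hinged along its far (+x) top edge.
- hinge (a point): Middle of the lid's hinge line: in the box frame 85 mm along +x, 85 mm up. The hinge line runs along the box's y.
- box_lid (a joint): Lid angle, rad: 0 = fully shut, level on the box; grows as its front edge swings up and away; starts at 0.6 to 1.15, stop at 1.5. The stiff hinge stays where it is left (0.35 N m friction, lid 0.25 kg; about 2 N at the front edge shuts it). Board 12 mm thick, 246 mm along the hinge, reaching 174 mm from the hinge line to its front edge; its underside contains the hinge line.
- lid_edge (a point): Middle of the lid's front edge on its outer face (upper when shut), 174 mm from the hinge line, 12 mm above the underside. Axes are the lid's: x from front edge to hinge, y along the hinge, z out of the outer face (up when shut). The outer face in front of the badge is bare, a good place to push.
- badge (a point): Centre (black dot) of the top face of the badge, a white oblong tile with pink border on the lid's outer face: 40 (x) x 56 mm (y), 4 mm thick. Axes are the lid's (long side along y, parallel to the hinge; z out of the lid). 85 mm from the hinge line, 30 mm to +y of the lid's middle; 101 mm above the table when shut.
- press: Hand press standing upright, 107 mm tall, about 0.15 kg. Square wooden handle 24 x 24 mm, sides along its x and y, from 28 to 105 mm above the origin (brass button on top); below it a 12 mm sliding stem and a black rubber foot, 32 (x) x 44 (y) x 10 mm high. Origin: centre of the foot's underside with the spring out; z up the handle, y along the foot's long side. 25 N of grip holds it.
- press_foot (a joint): How far the foot and stem have slid up into the handle, m: 0 = spring fully out (as it stands), stop at 0.016. Spring force on the foot is 2 N at the start of travel plus 0.5 N per mm: 6 N at 0.008, where the 8 mm red band at the top of the stem has just disappeared into the handle.
- foot_face (a point): Centre of the underside of the rubber foot; moves with the foot.
- cup_a: Bystander: white ceramic cup with pink rim and striped base, 86 mm across, 85 mm high; origin at the centre of its underside. Leave alone.
- cup_b: Bystander: second cup, the same as cup_a. Leave alone.
- jar: Bystander: amber glass jar with brass-coloured cap, 66 mm across, 90 mm high; origin at the centre of its underside. Leave alone.
Mind the look-alikes: they are no part of the job. Several things have the shape of the press; the one meant has the colours described above.

How it is judged:
By the outcome, as a careful person would: the job done as asked, in the order asked, and still so for the second after the job is handed in, while the arm keeps its last pose, push and grip.
It also fails if it takes over 64 s, if anything falls off the work surface, if the arm or the gripper's body presses on something with over 40 N, if the wrist force passes 120 N, or if a joint passes its speed limit or range.

## Working session

There is one attempt and no reset: what is moved stays moved. The work goes in short steps, Python scripts to look and compute and a tool call to move; the robot and the scene stay as the last step left them, time stands still between calls to the robot, and variables do not carry over. Pictures are saved under pics/ and viewed, on a budget of 10 in all, crops included, one or two more only if the job needs it, and the job is handed in when it is done.

Besides the shell and the picture viewer there is one more tool, called after "Call:" as name(argument=value, ...) on one line, values as JSON. arm_command: Moves the arm, as the interface text tells. Shifts and turns lie within -1 to 1; 1 stands for 0.02 m of shift or 360 degrees of turn. Its arguments: {"type":"object","properties":{"rows":{"type":"array","items":{"type":"object","properties":{"delta_pos":{"type":"array","items":{"type":"number","minimum":-1,"maximum":1}},"rot":{"type":"array","items":{"type":"number","minimum":-1,"maximum":1}},"fingers":{"type":"number"}}}},"squeeze":{"type":"number"}},"required":["rows"]}

```bash
mkdir -p pics
cat > h.py <<'E'
import numpy as np,cv2
from workcell import env
def grab(n):
    p,d=env.read_camera(n); np.savez(f'{n}.npz',p=p,d=d); return p,d
def ray(n,uv):
    c=env.get_calibration(n); K=np.array(c['mtx']);D=np.array(c['distortion']);R=np.array(c['R']);t=np.array(c['t'])
    q=cv2.undistortPoints(np.array(uv,float).reshape(-1,1,2),K,D).reshape(-1,2)
    return -R.T@t,q,R,t
def dep(n,uv,d):
    o,q,R,t=ray(n,uv); z=np.asarray(d).reshape(-1,1)
    return (np.c_[q,np.ones(len(q))]*z-t)@R
def plane(n,uv,h):
    o,q,R,t=ray(n,uv); v=np.c_[q,np.ones(len(q))]@R
    return o+v*((h-o[2])/v[:,2])[:,None]
def cloud(n,d):
    v,u=np.mgrid[:384,:512]; return dep(n,np.c_[u.ravel(),v.ravel()],d.ravel()).reshape(384,512,3)
E
python3 - <<'E'
from h import *
for n in('top','side'):
    p,d=grab(n); cv2.imwrite(f'pics/{n}0.png',p); c=env.get_calibration(n); print(n,ray(n,[[256,192]])[0],c['R'][2])
print(env.hold_point_z,env.get_state())
E
```

```text
top [0.37983715 0.04032736 1.29613616] [ 0.1250725  -0.01752947 -0.99199274]
side [0.13648714 0.78636066 0.76964933] [ 0.34276055 -0.70464199 -0.62128486]
-0.0187 {'clock': 0.1, 'joint_pos': array([-1.29960055e+00,  3.13922293e-01,  4.50550899e-02,  1.30360684e+00,
        2.79169261e-05,  1.43120840e+00]), 'qvel': array([ 0.00037646, -0.00251144,  0.00198521, -0.00089842, -0.00057686,
       -0.00024357]), 'tau': array([ 2.93162695e-03, -4.81728351e+01,  2.99241865e+01,  1.28842023e-02,
       -1.16673582e-04,  1.74825453e-05]), 'tcp_pos': array([ 0.2294903 , -0.52669998,  0.23048443]), 'orientation': array([-8.37959215e-04,  9.78980799e-01,  2.03950706e-01, -4.12320009e-05]), 'wrist_force': array([-0.57995009,  0.48652961, -0.82587483]), 'ft_torque': array([0.03291006, 0.03115865, 0.02133166]), 'finger_gap': 0.08542240549991285}
```

View pics/top0.png

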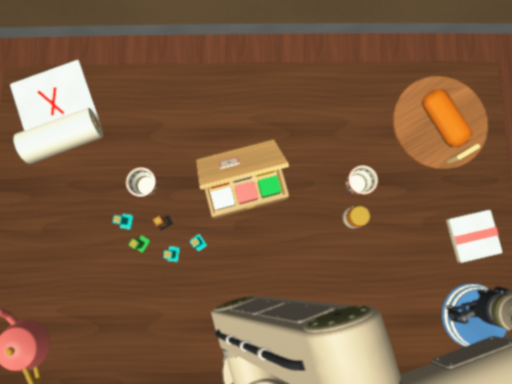

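View pics/side0.png

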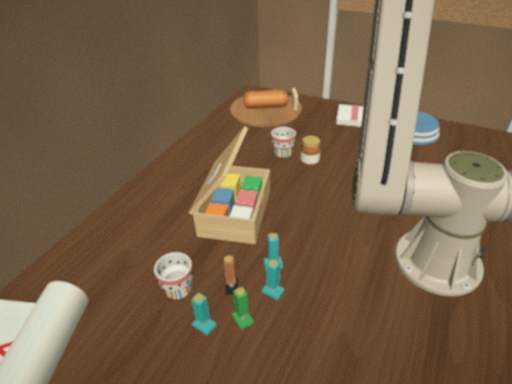

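The top view shows the box at about (245,180), with its lid up at the far side. The cups are at (141,182) and (362,180), the jar is at (356,217), and the wood and black press is at (162,222). In the side view the press is at (231,275). The teal and green ones are look-alikes.

Run:
```python
from h import *
T=np.load('top.npz');S=np.load('side.npz')
C=cloud('top',T['d']);p=T['p'];CS=cloud('side',S['d'])
# rim/lid
print('table z',np.median(C[300:310,60:180,2]))
for nm,X,r in(('top',C,(slice(205,240),slice(145,180))),('side',CS,(slice(245,300),slice(215,245)))):
    Q=X[r].reshape(-1,3); m=(Q[:,2]>.004)&(Q[:,2]<.13); Q=Q[m]
    print(nm,[(h,np.round(np.r_[Q[(Q[:,2]>h)&(Q[:,2]<=h+.015)].mean(0),len(Q[(Q[:,2]>h)&(Q[:,2]<=h+.015)])],4)) for h in(.004,.03,.06,.09)])
hsv=cv2.cvtColor(p,cv2.COLOR_BGR2HSV)
# lid plane fit: points in box with z>.1
sub=(slice(130,225),slice(185,300)); Q=C[sub].reshape(-1,3)
L=Q[Q[:,2]>.115]; A=np.c_[L[:,:2],np.ones(len(L))]; co=np.linalg.lstsq(A,L[:,2],rcond=None)[0]
for _ in range(4):
    r=A@co-L[:,2]; k=abs(r)<.006; co=np.linalg.lstsq(A[k],L[k,2],rcond=None)[0]
n=np.array([-co[0],-co[1],1]);n/=np.linalg.norm(n); print('lid n',n,'angle',np.arccos(n[2]),'yaw of -n_xy',np.arctan2(-n[1],-n[0]),k.sum(),len(L),'zmax',L[:,2].max())
R=Q[(Q[:,2]>.078)&(Q[:,2]<.09)]; print(len(R),cv2.minAreaRect((R[:,:2]*1000).astype(np.float32)))
Lk=L[k];print(cv2.minAreaRect((Lk[:,:2]*1000).astype(np.float32)))
def up(p,a,f):return cv2.resize(p[a[0]:a[1],a[2]:a[3]],None,fx=f,fy=f,interpolation=cv2.INTER_CUBIC)
a=up(p,(120,220,185,305),5);b=up(p,(205,255,105,215),5)
b=cv2.resize(b,(600,273));cv2.imwrite('pics/c1.png',cv2.resize(np.vstack([a,b]),None,fx=.75,fy=.75))
```

```text
table z 0.00016514872252173585
top [(0.004, array([4.652e-01, 2.958e-01, 7.200e-03, 1.490e+02])), (0.03, array([0.4565, 0.2855, 0.0374, 8.    ])), (0.06, array([ 0.4571,  0.2863,  0.0676, 10.    ])), (0.09, array([ 0.4597,  0.2931,  0.1021, 39.    ]))]
side [(0.004, array([4.583e-01, 3.017e-01, 9.600e-03, 1.250e+02])), (0.03, array([4.544e-01, 3.038e-01, 3.800e-02, 4.000e+01])), (0.06, array([ 0.4539,  0.3056,  0.0671, 39.    ])), (0.09, array([4.286e-01, 3.312e-01, 1.005e-01, 1.650e+02]))]
lid n [0.76869992 0.19176822 0.61018472] angle 0.914502604343589 yaw of -n_xy -2.8971120762907785 1987 2302 zmax 1.2961361615134515
370 ((585.1279296875, 42.574058532714844), (180.93475341796875, 240.63766479492188), 15.081585884094238)
((613.3895874023438, 48.643768310546875), (95.54940795898438, 245.56236267089844), 14.080648422241211)
```

View pics/c1.png

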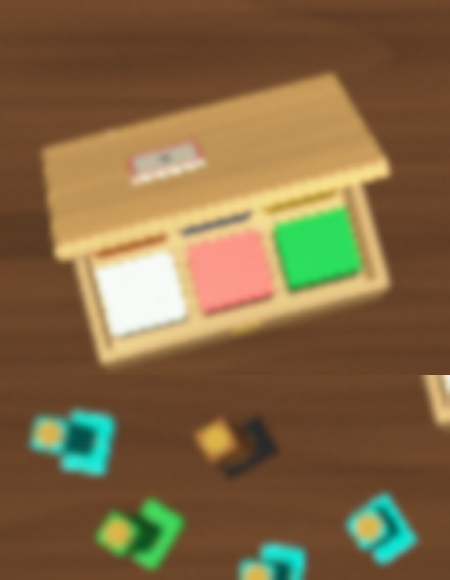

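Run:
```python
from h import *
T=np.load('top.npz');S=np.load('side.npz')
C=cloud('top',T['d']);CS=cloud('side',S['d'])
sub=(slice(130,225),slice(185,300)); Q=C[sub].reshape(-1,3); L=Q[(Q[:,2]>.115)&(Q[:,2]<.3)]
c,n=L.mean(0),0
for _ in range(6):
    c=L.mean(0);n=np.linalg.svd(L-c,full_matrices=False)[2][2]; n*=np.sign(n[2]); L2=L[abs((L-c)@n)<.005]; L=L2
y=.5*0+np.arctan2(n[1],n[0]); print('n',n,'yaw',y,'ang',np.arccos(n[2]),'zmax',L[:,2].max())
u=np.array([np.cos(y),np.sin(y)]);v=np.array([-u[1],u[0]])
hu=(n@c-.012-n[2]*.085)/np.hypot(n[0],n[1])
vv=L[:,:2]@v; print('hinge u',hu,'lid v range',np.percentile(vv,[.5,99.5]),'mid',np.percentile(vv,[.5,99.5]).mean())
R=C[sub].reshape(-1,3);R=R[(R[:,2]>.078)&(R[:,2]<.092)];print('rim u pct',np.percentile(R[:,:2]@u,[1,99]),'v',np.percentile(R[:,:2]@v,[1,99]), 'expected front',hu-.17)
# side: rim
Rs=CS[150:245,190:275].reshape(-1,3);Rs=Rs[(Rs[:,2]>.08)&(Rs[:,2]<.09)];print('side rim u',np.percentile(Rs[:,:2]@u,[1,99]),'v',np.percentile(Rs[:,:2]@v,[1,99]))
# press
for nm,X,P in(('top',C,T['p']),('side',CS,S['p'])):
    m=(abs(X[...,0]-.456)<.05)&(abs(X[...,1]-.30)<.05)&(X[...,2]>.006)&(X[...,2]<.12)
    hsv=cv2.cvtColor(P,cv2.COLOR_BGR2HSV); 
    m&=~((hsv[...,0]>40)&(hsv[...,0]<100)&(hsv[...,1]>120))
    for lo,hi in((.006,.016),(.03,.095),(.096,.115)):
        k=m&(X[...,2]>lo)&(X[...,2]<hi); q=X[k]
        vv_,uu_=np.where(k)
        print(nm,lo,len(q),np.round(np.median(q,0),4),cv2.minAreaRect((q[:,:2]*1000).astype(np.float32)) if len(q)>3 else '', uu_.mean(),vv_.mean())
# all tall things in the neighbourhood
m=((C[...,2]>.096)&(C[...,2]<.115)).astype(np.uint8); m[:,200:]=0
nn,l,s,ce=cv2.connectedComponentsWithStats(m)
for i in range(1,nn):
    if s[i,4]>8: print(np.round(C[l==i].mean(0),3),s[i,4],ce[i])
```

```text
n [0.76658279 0.19056632 0.61321717] yaw 0.24365301286005392 ang 0.9106693327249272 zmax 0.23532826324643455
hinge u 0.6615520991169499 lid v range [-0.22171114  0.02067323] mid -0.10051895476914748
rim u pct [0.48985834 0.66935394] v [-0.22063269  0.01892891] expected front 0.49155209911694986
side rim u [0.46157005 0.65870745] v [-0.22115251  0.05924921]
top 0.006 69 [0.4605 0.2849 0.0093] ((456.5775451660156, 293.64666748046875), (94.95582580566406, 55.351383209228516), 61.621551513671875) 165.97101449275362 222.6231884057971
top 0.03 43 [0.4546 0.2853 0.0649] ((457.4730529785156, 286.55279541015625), (14.781906127929688, 30.407363891601562), 74.63912963867188) 163.06976744186048 222.32558139534885
top 0.096 69 [0.461  0.2935 0.105 ] ((459.6806335449219, 294.09857177734375), (23.997793197631836, 23.648344039916992), 24.782983779907227) 157.69565217391303 220.5072463768116
side 0.006 113 [0.4565 0.3015 0.0099] ((460.02490234375, 295.29705810546875), (30.290597915649414, 44.5745735168457), 28.727134704589844) 230.5929203539823 286.3805309734513
side 0.03 182 [0.4534 0.3047 0.0646] ((452.7837829589844, 299.4464416503906), (30.15066909790039, 16.189035415649414), 63.37153244018555) 229.9065934065934 273.85164835164835
side 0.096 95 [0.458  0.2984 0.1037] ((459.1262512207031, 295.87030029296875), (21.206525802612305, 25.453489303588867), 27.23097038269043) 228.54736842105262 260.5473684210526
[0.739 0.621 0.099] 900 [ 51.90333333 130.78666667]
[0.701 0.654 0.097] 9 [ 40.88888889 143.22222222]
[0.634 0.174 0.109] 11 [198.09090909 161.63636364]
[0.466 0.414 0.105] 67 [116.86567164 219.14925373]
[0.46  0.294 0.105] 69 [157.69565217 220.50724638]
[0.395 0.185 0.105] 68 [194.76470588 241.91176471]
[0.393 0.363 0.106] 70 [133.62857143 243.52857143]
[0.361 0.264 0.105] 70 [167.5        254.25714286]
[0.202 0.738 0.107] 43 [  2.86046512 312.25581395]
[0.103 0.687 0.107] 1047 [ 18.78223496 347.79751671]
```

The box yaw is about 14° and the lid angle about 0.91 rad. The press is at (0.460, 0.294) with yaw about 26.5°. I'll first turn the tool so that its x lies along box y and its y along box x, while rising with the fingers closing.

Call:
arm_command(rows=[{"delta_pos":[0,0,-0.5],"rot":[0,0,-0.0224],"fingers":1},{"delta_pos":[0,0,-0.5],"rot":[0,0,-0.0224],"fingers":1},{"delta_pos":[0,0,-0.5],"rot":[0,0,-0.0224],"fingers":1},{"delta_pos":[0,0,-0.5],"rot":[0,0,-0.0224],"fingers":1},{"delta_pos":[0,0,-0.5],"rot":[0,0,-0.0224],"fingers":1},{"delta_pos":[0,0,-0.5],"rot":[0,0,-0.0224],"fingers":1},{"delta_pos":[0,0,-0.5],"rot":[0,0,-0.0224],"fingers":1},{"delta_pos":[0,0,-0.5],"rot":[0,0,-0.0224],"fingers":1},{"delta_pos":[0,0,-0.5],"rot":[0,0,-0.0224],"fingers":1},{"delta_pos":[0,0,-0.5],"rot":[0,0,-0.0224],"fingers":1}])

```text
clock: 1.1
tcp_pos: [0.2296, -0.527, 0.3312]
orientation: [-0.0, 0.612, 0.791, 0.0]
wrist_force: [-0.2, -0.1, -0.2]
finger_gap: -0.0002
```

```bash
cat >> h.py <<'E'
from scipy.spatial.transform import Rotation as Ro
YB=.2445; U=np.array([np.cos(YB),np.sin(YB)]); V=np.array([-U[1],U[0]])
def st():
    s=env.get_state(); R=Ro.from_quat(np.r_[s['orientation'][1:],s['orientation'][0]]).as_matrix(); p=s['tcp_pos']
    print('t',round(s['clock'],2),'tcp',np.round(p,4),'u,v',np.round([p[:2]@U,p[:2]@V],4),'yawx',np.round(np.degrees(np.arctan2(R[1,0],R[0,0])),2),'zaxis',np.round(R[:,2],4),'F',np.round(s['wrist_force'],2),'gap',round(s['finger_gap'],4),'q',np.round(s['joint_pos'],2))
    return p,R
E
python3 -c "
from h import *
st()"
```

```text
t 1.1 tcp [ 0.2296 -0.527   0.3312] u,v [ 0.0952 -0.5669] yawx 104.51 zaxis [-3.e-04  1.e-03 -1.e+00] F [-0.16 -0.09 -0.15] gap -0.0002 q [-1.3   0.31  0.29  1.55  0.    0.02]
```

Call:
arm_command(rows=[{"delta_pos":[0.5,0.55,0],"rot":[0,0,0.0014]},{"delta_pos":[0.9,0.98,0]},{"delta_pos":[0.9,0.98,0]},{"delta_pos":[0.9,0.98,0]},{"delta_pos":[0.9,0.98,0]},{"delta_pos":[0.9,0.98,0]},{"delta_pos":[0.9,0.98,0]},{"delta_pos":[0.9,0.98,0]},{"delta_pos":[0.9,0.98,0]},{"delta_pos":[0.9,0.98,0]},{"delta_pos":[0.9,0.98,0]},{"delta_pos":[0.9,0.98,0]},{"delta_pos":[0.9,0.98,0]},{"delta_pos":[0.9,0.98,0]},{"delta_pos":[0.9,0.98,0]},{"delta_pos":[0.9,0.98,0]},{"delta_pos":[0.9,0.98,0]},{"delta_pos":[0.9,0.98,0]},{"delta_pos":[0.9,0.98,0]},{"delta_pos":[0.9,0.98,0]}])

```text
schema error: expected keys delta_pos, rot, fingers
```

Call:
arm_command(rows=[{"delta_pos":[0.9,0.98,0]},{"delta_pos":[0.9,0.98,0]},{"delta_pos":[0.9,0.98,0]},{"delta_pos":[0.9,0.98,0]},{"delta_pos":[0.9,0.98,0]},{"delta_pos":[0.9,0.98,0]},{"delta_pos":[0,0,0]}])

```text
schema error: expected keys delta_pos, rot, fingers
```

```bash
python3 -c "
from h import *
p,R=st()
u=p[:2]@U;pu,pz=u,p[2]
for th in [1.0,.95,.9,.8,.7,.6,.5,.4,.3,.2,.15,.1,.05,.02,0]:
    a=.6616-.15*np.cos(th)+.012*np.sin(th)+.0145; z=.085+.15*np.sin(th)+.012*np.cos(th)
    print(th,'u %.4f z %.4f'%(a,z),'d(tool y,z) units %.2f %.2f'%((a-pu)/.02,(pz-z)/.02)); pu,pz=a,z
"
```

```text
t 1.1 tcp [ 0.2296 -0.527   0.3312] u,v [ 0.0952 -0.5669] yawx 104.51 zaxis [-3.e-04  1.e-03 -1.e+00] F [-0.16 -0.09 -0.15] gap -0.0002 q [-1.3   0.31  0.29  1.55  0.    0.02]
1.0 u 0.6052 z 0.2177 d(tool y,z) units 25.50 5.67
0.95 u 0.5986 z 0.2140 d(tool y,z) units -0.33 0.19
0.9 u 0.5923 z 0.2100 d(tool y,z) units -0.32 0.20
0.8 u 0.5802 z 0.2010 d(tool y,z) units -0.60 0.45
0.7 u 0.5691 z 0.1908 d(tool y,z) units -0.55 0.51
0.6 u 0.5591 z 0.1796 d(tool y,z) units -0.50 0.56
0.5 u 0.5502 z 0.1674 d(tool y,z) units -0.44 0.61
0.4 u 0.5426 z 0.1545 d(tool y,z) units -0.38 0.65
0.3 u 0.5363 z 0.1408 d(tool y,z) units -0.31 0.68
0.2 u 0.5315 z 0.1266 d(tool y,z) units -0.24 0.71
0.15 u 0.5296 z 0.1193 d(tool y,z) units -0.09 0.36
0.1 u 0.5280 z 0.1119 d(tool y,z) units -0.08 0.37
0.05 u 0.5269 z 0.1045 d(tool y,z) units -0.06 0.37
0.02 u 0.5264 z 0.1000 d(tool y,z) units -0.03 0.22
0 u 0.5261 z 0.0970 d(tool y,z) units -0.01 0.15
```

Call:
arm_command(rows=[{"delta_pos":[0.5,0.55,0],"rot":[0,0,0.0014],"fingers":1},{"delta_pos":[0.9,0.98,0],"rot":[0,0,0],"fingers":1},{"delta_pos":[0.9,0.98,0],"rot":[0,0,0],"fingers":1},{"delta_pos":[0.9,0.98,0],"rot":[0,0,0],"fingers":1},{"delta_pos":[0.9,0.98,0],"rot":[0,0,0],"fingers":1},{"delta_pos":[0.9,0.98,0],"rot":[0,0,0],"fingers":1},{"delta_pos":[0.9,0.98,0],"rot":[0,0,0],"fingers":1},{"delta_pos":[0.9,0.98,0],"rot":[0,0,0],"fingers":1},{"delta_pos":[0.9,0.98,0],"rot":[0,0,0],"fingers":1},{"delta_pos":[0.9,0.98,0],"rot":[0,0,0],"fingers":1},{"delta_pos":[0.9,0.98,0],"rot":[0,0,0],"fingers":1},{"delta_pos":[0.9,0.98,0],"rot":[0,0,0],"fingers":1},{"delta_pos":[0.9,0.98,0],"rot":[0,0,0],"fingers":1},{"delta_pos":[0.9,0.98,0],"rot":[0,0,0],"fingers":1},{"delta_pos":[0.9,0.98,0],"rot":[0,0,0],"fingers":1},{"delta_pos":[0.9,0.98,0],"rot":[0,0,0],"fingers":1},{"delta_pos":[0.9,0.98,0],"rot":[0,0,0],"fingers":1},{"delta_pos":[0.9,0.98,0],"rot":[0,0,0],"fingers":1},{"delta_pos":[0.9,0.98,0],"rot":[0,0,0],"fingers":1},{"delta_pos":[0.9,0.98,0],"rot":[0,0,0],"fingers":1}])

```text
clock: 3.1
tcp_pos: [0.5186, -0.0924, 0.3305]
orientation: [-0.001, 0.619, 0.785, -0.0]
wrist_force: [0.5, -0.1, -0.1]
finger_gap: 0.0
```

Call:
arm_command(rows=[{"delta_pos":[0.9,0.98,0],"rot":[0,0,0],"fingers":1},{"delta_pos":[0.9,0.98,0],"rot":[0,0,0],"fingers":1},{"delta_pos":[0.9,0.98,0],"rot":[0,0,0],"fingers":1},{"delta_pos":[0.9,0.98,0],"rot":[0,0,0],"fingers":1},{"delta_pos":[0.9,0.98,0],"rot":[0,0,0],"fingers":1},{"delta_pos":[0.9,0.98,0],"rot":[0,0,0],"fingers":1},{"delta_pos":[0.4,0.45,0],"rot":[0,0,0],"fingers":1},{"delta_pos":[0,0,0],"rot":[0,0,0],"fingers":1}])

```text
clock: 3.9
tcp_pos: [0.6143, 0.0498, 0.3302]
orientation: [-0.001, 0.618, 0.786, -0.001]
wrist_force: [0.5, -0.3, 0.4]
finger_gap: 0.0001
```

```bash
python3 -c "
from h import *
p,R=st()"
```

```text
t 3.9 tcp [0.6143 0.0498 0.3302] u,v [ 0.6081 -0.1004] yawx 103.71 zaxis [-1.8e-03  1.0e-04 -1.0e+00] F [ 0.52 -0.3   0.36] gap 0.0001 q [-0.05  0.4   0.41  1.58 -0.    1.28]
```

Call:
arm_command(rows=[{"delta_pos":[0,0,1],"rot":[0,0,0],"fingers":1},{"delta_pos":[0,0,1],"rot":[0,0,0],"fingers":1},{"delta_pos":[0,0,1],"rot":[0,0,0],"fingers":1},{"delta_pos":[0,0,1],"rot":[0,0,0],"fingers":1},{"delta_pos":[0,0,0.9],"rot":[0,0,0],"fingers":1},{"delta_pos":[0,-0.15,0.72],"rot":[0,0,0],"fingers":1},{"delta_pos":[0,-0.33,0.19],"rot":[0,0,0],"fingers":1},{"delta_pos":[0,-0.32,0.2],"rot":[0,0,0],"fingers":1},{"delta_pos":[0,-0.3,0.22],"rot":[0,0,0],"fingers":1},{"delta_pos":[0,-0.3,0.23],"rot":[0,0,0],"fingers":1},{"delta_pos":[0,-0.28,0.25],"rot":[0,0,0],"fingers":1},{"delta_pos":[0,-0.27,0.26],"rot":[0,0,0],"fingers":1}])

```text
clock: 5.1
tcp_pos: [0.5764, 0.0388, 0.1922]
orientation: [0.001, 0.618, 0.786, 0.0]
wrist_force: [0.3, -0.6, 2.0]
finger_gap: -0.0001
```

```bash
python3 -c "
from h import *
p,R=st();pic,d=grab('side');cv2.imwrite('pics/s1.png',cv2.resize(pic[100:260,160:320],None,fx=3,fy=3))"
```

```text
t 5.1 tcp [0.5764 0.0388 0.1922] u,v [ 0.5687 -0.1019] yawx 103.67 zaxis [ 1.4e-03 -3.0e-04 -1.0e+00] F [ 0.33 -0.61  2.03] gap -0.0001 q [-0.07  0.33 -0.03  1.21 -0.    1.26]
```

View pics/s1.png

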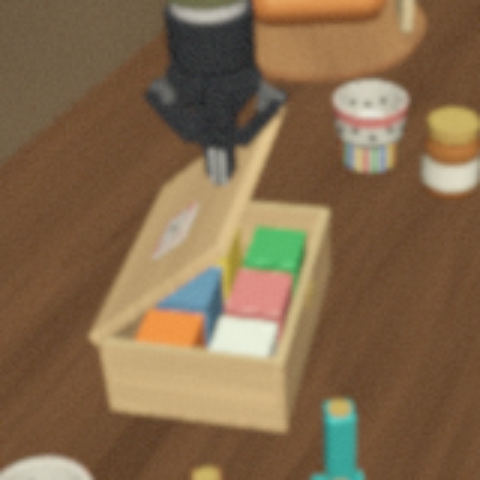

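The closed fingertips at crop (218,165) rest on the outer face near the front edge. The lid is moving down with about 2 N, so I'll keep following the arc.

Call:
arm_command(rows=[{"delta_pos":[0,-0.25,0.28],"rot":[0,0,0],"fingers":1},{"delta_pos":[0,-0.25,0.28],"rot":[0,0,0],"fingers":1},{"delta_pos":[0,-0.22,0.31],"rot":[0,0,0],"fingers":1},{"delta_pos":[0,-0.22,0.31],"rot":[0,0,0],"fingers":1},{"delta_pos":[0,-0.19,0.32],"rot":[0,0,0],"fingers":1},{"delta_pos":[0,-0.19,0.32],"rot":[0,0,0],"fingers":1},{"delta_pos":[0,-0.15,0.34],"rot":[0,0,0],"fingers":1},{"delta_pos":[0,-0.15,0.34],"rot":[0,0,0],"fingers":1},{"delta_pos":[0,-0.12,0.36],"rot":[0,0,0],"fingers":1},{"delta_pos":[0,-0.12,0.36],"rot":[0,0,0],"fingers":1},{"delta_pos":[0,-0.1,0.36],"rot":[0,0,0],"fingers":1},{"delta_pos":[0,-0.08,0.36],"rot":[0,0,0],"fingers":1},{"delta_pos":[0,-0.06,0.3],"rot":[0,0,0],"fingers":1},{"delta_pos":[0,0,0.15],"rot":[0,0,0],"fingers":1}])

```text
clock: 6.55
tcp_pos: [0.5353, 0.029, 0.1033]
orientation: [-0.0, 0.618, 0.786, -0.0]
wrist_force: [-1.3, -0.5, 1.9]
finger_gap: 0.0002
```

```bash
python3 -c "
from h import *
p,R=st()"
```

```text
t 6.55 tcp [0.5353 0.029  0.1033] u,v [ 0.5264 -0.1015] yawx 103.67 zaxis [-8.e-04 -1.e-04 -1.e+00] F [-1.3  -0.53  1.94] gap 0.0002 q [-0.1   0.31 -0.28  0.98 -0.    1.24]
```

Six millimetres remain, so I'll go down gently until the force rises.

Call:
arm_command(rows=[{"delta_pos":[0,0,0.1],"rot":[0,0,0],"fingers":1},{"delta_pos":[0,0,0.1],"rot":[0,0,0],"fingers":1},{"delta_pos":[0,0,0.08],"rot":[0,0,0],"fingers":1},{"delta_pos":[0,0,0.05],"rot":[0,0,0],"fingers":1},{"delta_pos":[0,0,0],"rot":[0,0,0],"fingers":1}])

```text
clock: 7.05
tcp_pos: [0.5359, 0.0291, 0.0974]
orientation: [0.0, 0.618, 0.786, 0.0]
wrist_force: [-0.4, 0.7, 0.4]
finger_gap: 0.0004
```

Call:
arm_command(rows=[{"delta_pos":[0,0,0.04],"rot":[0,0,0],"fingers":1},{"delta_pos":[0,0,0],"rot":[0,0,0],"fingers":1}])

```text
clock: 7.25
tcp_pos: [0.536, 0.029, 0.0971]
orientation: [0.0, 0.618, 0.786, 0.0]
wrist_force: [-0.4, 0.0, 2.6]
finger_gap: 0.0001
```

Call:
arm_command(rows=[{"delta_pos":[0,0,0.04],"rot":[0,0,0],"fingers":1},{"delta_pos":[0,0,0],"rot":[0,0,0],"fingers":1}])

```text
clock: 7.45
tcp_pos: [0.536, 0.029, 0.097]
orientation: [0.001, 0.618, 0.786, 0.0]
wrist_force: [-2.3, 0.0, 8.2]
finger_gap: -0.0002
```

The lid bottomed at z = 0.097 with 8 N. I'll lift and move above the press with the fingers half open.

Call:
arm_command(rows=[{"delta_pos":[0,0,-0.3],"rot":[0,0,0],"fingers":1},{"delta_pos":[0,0,-1],"rot":[0,0,0],"fingers":0.4},{"delta_pos":[0,0,-1],"rot":[0,0,0],"fingers":0.4},{"delta_pos":[0,0,-1],"rot":[0,0,0],"fingers":0.4},{"delta_pos":[0.5,0,-1],"rot":[0,0,0],"fingers":0.4},{"delta_pos":[1,0,-1],"rot":[0,0,0],"fingers":0.4},{"delta_pos":[1,0,-1],"rot":[0,0,0],"fingers":0.4},{"delta_pos":[1,0,-1],"rot":[0,0,0],"fingers":0.4},{"delta_pos":[1,0,-0.2],"rot":[0,0,0],"fingers":0.4},{"delta_pos":[1,0,0],"rot":[0,0,0],"fingers":0.4},{"delta_pos":[1,0,0],"rot":[0,0,0],"fingers":0.4},{"delta_pos":[1,0,0],"rot":[0,0,0],"fingers":0.4},{"delta_pos":[1,0,0],"rot":[0,0,0],"fingers":0.4},{"delta_pos":[1,0,0],"rot":[0,0,0],"fingers":0.4},{"delta_pos":[1,-0.1,0],"rot":[0,0,0],"fingers":0.4},{"delta_pos":[1,-0.1,0],"rot":[0,0,0],"fingers":0.4},{"delta_pos":[1,-0.1,0],"rot":[0,0,0],"fingers":0.4},{"delta_pos":[1,-0.1,0],"rot":[0,0,-0.017],"fingers":0.4},{"delta_pos":[0.3,0,0],"rot":[0,0,-0.0186],"fingers":0.4},{"delta_pos":[0,0,0],"rot":[0,0,0],"fingers":0.4}])

```text
clock: 9.45
tcp_pos: [0.4617, 0.296, 0.2458]
orientation: [-0.0, 0.525, 0.851, -0.0]
wrist_force: [-0.9, 0.2, -0.2]
finger_gap: 0.051
```

Run:
```python
from h import *
p,R=st()
print('press in tool from tcp xy', (R.T@(np.array([.460,.2945,p[2]])-p))/.02)
a,d=grab('top');b,e=grab('side')
C=cloud('top',d); Q=C[130:225,185:300].reshape(-1,3)
L=Q[(Q[:,2]>.09)&(Q[:,2]<.103)]; print('lid plane z',np.percentile(L[:,2],[5,50,95]),cv2.minAreaRect((L[:,:2]*1000).astype(np.float32)))
A=np.c_[L[:,:2]@U,L[:,:2]@V,np.ones(len(L))]; print('slope',np.linalg.lstsq(A,L[:,2],rcond=None)[0])
x=cv2.resize(a[130:230,180:300],None,fx=4,fy=4,interpolation=cv2.INTER_CUBIC);y=cv2.resize(b[150:320,140:300],None,fx=3,fy=3,interpolation=cv2.INTER_CUBIC)
h=max(x.shape[0],y.shape[0]); f=lambda m:cv2.copyMakeBorder(m,0,h-m.shape[0],0,0,0)
w=np.hstack([f(x),f(y)]); print(w.shape);cv2.imwrite('pics/m1.png',w[:, :960] if w.shape[1]<=800 else cv2.resize(w,(800,int(h*800/w.shape[1]))))
```

```text
t 9.45 tcp [0.4617 0.296  0.2458] u,v [0.5196 0.1755] yawx 116.61 zaxis [-0.  0. -1.] F [-0.88  0.17 -0.16] gap 0.051 q [0.42 0.26 0.01 1.32 0.   1.53]
press in tool from tcp xy [-3.10482627e-02 -1.10863325e-01  3.73730152e-06]
lid plane z [0.09311046 0.09706157 0.10110255] ((583.241943359375, 41.16368103027344), (180.16656494140625, 246.2463836669922), 14.05404281616211)
slope [-0.00086263  0.00053505  0.09761469]
(510, 960, 3)
```

View pics/m1.png

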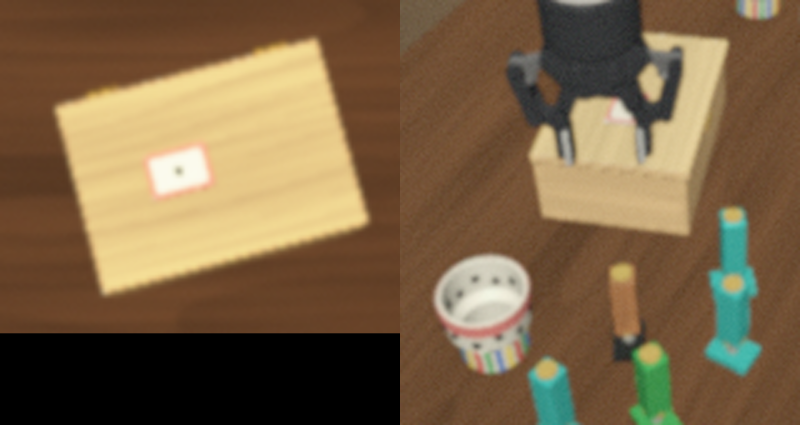

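The lid is shut and level (z 0.097, slope near 0). The badge is at about crop (180,170) in the left panel. The gripper stands above the wood and black press, which shows at (625,310) in the right panel. I'll descend and grip.

Call:
arm_command(rows=[{"delta_pos":[-0.03,-0.1,0.9],"rot":[0,0,0],"fingers":0.4},{"delta_pos":[0,0,1],"rot":[0,0,0],"fingers":0.4},{"delta_pos":[0,0,1],"rot":[0,0,0],"fingers":0.4},{"delta_pos":[0,0,1],"rot":[0,0,0],"fingers":0.4},{"delta_pos":[0,0,1],"rot":[0,0,0],"fingers":0.4},{"delta_pos":[0,0,1],"rot":[0,0,0],"fingers":0.4},{"delta_pos":[0,0,0.8],"rot":[0,0,0],"fingers":0.4},{"delta_pos":[0,0,0.7],"rot":[0,0,0],"fingers":0.4},{"delta_pos":[0,0,0.7],"rot":[0,0,0],"fingers":0.4},{"delta_pos":[0,0,0.7],"rot":[0,0,0],"fingers":0.4},{"delta_pos":[0,0,0.6],"rot":[0,0,0],"fingers":0.4},{"delta_pos":[0,0,0.54],"rot":[0,0,0],"fingers":0.4},{"delta_pos":[0,0,0],"rot":[0,0,0],"fingers":0.4}])

```text
clock: 10.85
tcp_pos: [0.4597, 0.2929, 0.0455]
orientation: [-0.001, 0.527, 0.85, -0.001]
wrist_force: [0.4, -0.6, -0.1]
finger_gap: 0.0516
```

Run:
```python
from h import *
st()
T=np.load('top.npz');p=T['p'];hsv=cv2.cvtColor(p,cv2.COLOR_BGR2HSV)
r=p.astype(int)
m=((hsv[...,1]<90)&(hsv[...,2]>170)).astype(np.uint8); m[:160]=0;m[:,:215]=0;m[200:]=0;m[:,260:]=0
m=cv2.morphologyEx(m,cv2.MORPH_CLOSE,np.ones((5,5)))
n,l,s,c=cv2.connectedComponentsWithStats(m);i=1+np.argmax(s[1:,4]);print(s[i],c[i])
cn=cv2.findContours((l==i).astype(np.uint8),0,2)[0][0].reshape(-1,2)
w=plane('top',cn,.101)[:,:2]; re=cv2.minAreaRect((w*1000).astype(np.float32)); print(re)
X=np.array(re[0])/1000; print('centroid',plane('top',[c[i]],.101))
g=r[...,:].sum(2); dk=(l==i)&(g<480); 
y0,x0=int(c[i][1]),int(c[i][0]); sub=g[y0-2:y0+4,x0-2:x0+4]; wt=np.clip(600-sub,0,None); vv,uu=np.mgrid[y0-2:y0+4,x0-2:x0+4]
dot=[(uu*wt).sum()/wt.sum(),(vv*wt).sum()/wt.sum()]; print('dot',dot,plane('top',[dot],.101))
# box-model badge: lid rect from contour at z .097
C=cloud('top',T['d']);k=((C[...,2]>.085)&(C[...,2]<.115)).astype(np.uint8);k[:,:185]=0;k[:,300:]=0;k[:130]=0;k[225:]=0
cn=max(cv2.findContours(k,0,2)[0],key=cv2.contourArea).reshape(-1,2); w=plane('top',cn,.097)[:,:2]; re=cv2.minAreaRect((w*1000).astype(np.float32)); print('lid',re)
ctr=np.array(re[0])/1000; print('model badge', ctr+U*.002+V*.03)
```

```text
t 10.85 tcp [0.4597 0.2929 0.0455] u,v [0.5169 0.1729] yawx 116.42 zaxis [-0.0024 -0.0012 -1.    ] F [ 0.42 -0.61 -0.14] gap 0.0516 q [ 0.42  0.39 -0.33  0.86 -0.    1.53]
[224 173  19  16 220] [233.13181818 180.77272727]
((575.3154296875, 70.25422668457031), (38.07674789428711, 53.1290168762207), 14.615793228149414)
centroid [[0.57543622 0.07031392 0.101     ]]
dot [np.float64(233.05376344086022), np.float64(180.86021505376345)] [[0.57517431 0.07055103 0.101     ]]
lid ((582.4398193359375, 40.89813995361328), (179.53758239746094, 245.70457458496094), 14.046221733093262)
model badge [0.5771182  0.07049004]
```

Call:
arm_command(squeeze=30, rows=[{"delta_pos":[0,0,0],"rot":[0,0,0],"fingers":1},{"delta_pos":[0,0,0],"rot":[0,0,0],"fingers":1},{"delta_pos":[0,0,0],"rot":[0,0,0],"fingers":1},{"delta_pos":[0,0,0],"rot":[0,0,0],"fingers":1},{"delta_pos":[0,0,0],"rot":[0,0,0],"fingers":1},{"delta_pos":[0,0,0],"rot":[0,0,0],"fingers":1}])

```text
clock: 11.45
tcp_pos: [0.4611, 0.2939, 0.0474]
orientation: [0.0, 0.526, 0.85, 0.0]
wrist_force: [0.6, 0.8, 0.6]
finger_gap: 0.0239
```

Call:
arm_command(rows=[{"delta_pos":[0,0,-0.5],"rot":[0,0,0],"fingers":1},{"delta_pos":[0,0,-1],"rot":[0,0,0],"fingers":1},{"delta_pos":[0,0,-1],"rot":[0,0,0],"fingers":1},{"delta_pos":[0,0,-1],"rot":[0,0,0],"fingers":1},{"delta_pos":[0,0,-1],"rot":[0,0,0],"fingers":1},{"delta_pos":[0,0,-1],"rot":[0,0,0],"fingers":1},{"delta_pos":[0,0,-1],"rot":[0,0,0],"fingers":1},{"delta_pos":[0,0,-1],"rot":[0,0,0],"fingers":1},{"delta_pos":[0,0,0],"rot":[0,0,0],"fingers":1}])

```text
clock: 12.35
tcp_pos: [0.4618, 0.2944, 0.2001]
orientation: [0.001, 0.526, 0.85, 0.002]
wrist_force: [0.7, 0.6, -2.6]
finger_gap: 0.0236
```

Run:
```python
from h import *
p,R=st()
print('to badge, world',np.array([.5755,.0703])-p[:2], 'tool units',(R.T@np.r_[np.array([.5755,.0703])-p[:2],0])/.02)
```

```text
t 12.35 tcp [0.4618 0.2944 0.2001] u,v [0.5193 0.1738] yawx 116.5 zaxis [ 0.0043  0.0021 -1.    ] F [ 0.71  0.57 -2.57] gap 0.0236 q [ 0.42  0.27 -0.09  1.21  0.    1.53]
to badge, world [ 0.11372137 -0.22408615] tool units [-1.25642316e+01  8.92506212e-02  1.24761850e-03]
```

Call:
arm_command(rows=[{"delta_pos":[-0.6,0,0],"rot":[0,0,0],"fingers":1},{"delta_pos":[-1,0,0],"rot":[0,0,0],"fingers":1},{"delta_pos":[-1,0,0],"rot":[0,0,0],"fingers":1},{"delta_pos":[-1,0,0],"rot":[0,0,0],"fingers":1},{"delta_pos":[-1,0,0],"rot":[0,0,0],"fingers":1},{"delta_pos":[-1,0,0],"rot":[0,0,0],"fingers":1},{"delta_pos":[-1,0,0],"rot":[0,0,0],"fingers":1},{"delta_pos":[-1,0,0],"rot":[0,0,0],"fingers":1},{"delta_pos":[-1,0,0],"rot":[0,0,0],"fingers":1},{"delta_pos":[-1,0,0],"rot":[0,0,0],"fingers":1},{"delta_pos":[-1,0,0],"rot":[0,0,0],"fingers":1},{"delta_pos":[-1,0,0],"rot":[0,0,0],"fingers":1},{"delta_pos":[-0.6,0,0],"rot":[0,0,0],"fingers":1},{"delta_pos":[-0.36,0.09,0.4],"rot":[0,0,0.0172],"fingers":1},{"delta_pos":[0,0,0.4],"rot":[0,0,0.0172],"fingers":1},{"delta_pos":[0,0,0.4],"rot":[0,0,0],"fingers":1},{"delta_pos":[0,0,0.4],"rot":[0,0,0],"fingers":1},{"delta_pos":[0,0,0],"rot":[0,0,0],"fingers":1},{"delta_pos":[0,0,0],"rot":[0,0,0],"fingers":1}])

```text
clock: 14.25
tcp_pos: [0.5739, 0.0699, 0.1648]
orientation: [-0.0, 0.614, 0.789, -0.0]
wrist_force: [0.0, 0.3, -2.2]
finger_gap: 0.024
```

Run:
```python
from h import *
p,R=st()
b,e=grab('side');a,d=grab('top')
c=env.get_calibration('side');uv=cv2.projectPoints(np.array([[.5755,.0703,.101]]),cv2.Rodrigues(np.array(c['R']))[0],np.array(c['t']),np.array(c['mtx']),np.array(c['distortion']))[0].ravel();print(uv)
x,y=int(uv[0]),int(uv[1]);print('crop origin',x-40,y-45)
cv2.imwrite('pics/p1.png',cv2.resize(b[y-45:y+30,x-40:x+40],None,fx=8,fy=8,interpolation=cv2.INTER_CUBIC))
```

```text
t 14.25 tcp [0.5739 0.0699 0.1648] u,v [ 0.5737 -0.0711] yawx 104.19 zaxis [-8.e-04 -1.e-04 -1.e+00] F [ 0.    0.34 -2.24] gap 0.024 q [-0.02  0.35 -0.07  1.15 -0.    1.31]
[230.55440987 191.75950628]
crop origin 190 146
```

View pics/p1.png

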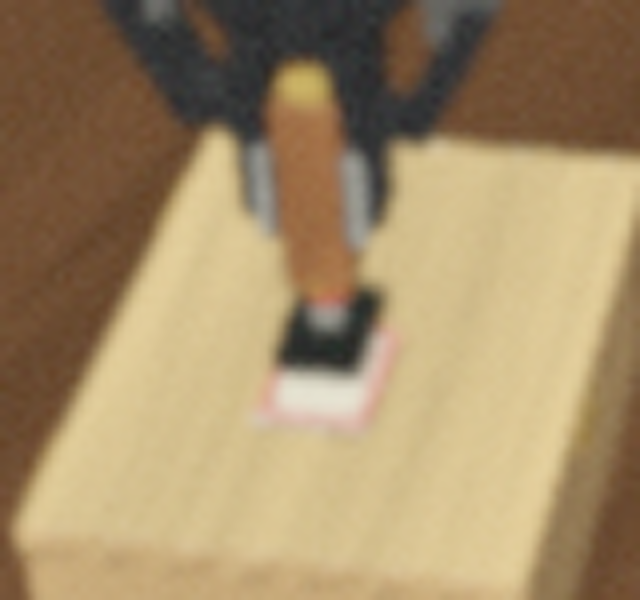

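The press hangs upright above the badge, with the foot at crop (330,335). The badge's near end shows below it at (320,395), and the sides look parallel. Next I'll measure the foot and badge in the same view.

Run:
```python
from h import *
S=np.load('side.npz');p=S['p'];X=cloud('side',S['d']);hsv=cv2.cvtColor(p,cv2.COLOR_BGR2HSV)
sub=np.zeros(p.shape[:2],bool);sub[180:196,222:242]=1
dk=sub&(hsv[...,2]<70)
q=X[dk];q=q[(q[:,2]>.108)&(q[:,2]<.135)];uv=q[:,:2]@np.c_[U,V];print('foot pts',len(q),np.percentile(q[:,2],[5,50,95]))
print('depth foot u',np.percentile(uv[:,0],[2,98]),'v',np.percentile(uv[:,1],[2,98]))
pts=np.argwhere(dk)[:,::-1]
z=env.get_state()['tcp_pos'][2]-.0474
for h in (z,z+.01):
    w=plane('side',pts,h)[:,:2]@np.c_[U,V];print('h',round(h,4),'u',np.percentile(w[:,0],[1,99]),'v',np.percentile(w[:,1],[1,99]), cv2.minAreaRect((plane('side',pts,h)[:,:2]*1000).astype(np.float32)))
bl=sub.copy();bl[180:204,218:244]=1
w_=bl&(((hsv[...,1]<80)&(hsv[...,2]>170)))
n,l,s,c=cv2.connectedComponentsWithStats(w_.astype(np.uint8));i=1+np.argmax(s[1:,4]);print(s[i])
w=plane('side',np.argwhere(l==i)[:,::-1],.101)[:,:2]@np.c_[U,V];print('badge u',np.percentile(w[:,0],[1,99]),'v',np.percentile(w[:,1],[1,99]))
print('top-cam badge uv',np.array([.5755,.0703])@np.c_[U,V])
for y in range(180,202): print(y,' '.join('%3d/%3d'%(hsv[y,x,1],hsv[y,x,2]) for x in range(222,242)))
```

```text
foot pts 44 [0.12368129 0.12544816 0.12715276]
depth foot u [0.55969029 0.58261162] v [-0.07970599 -0.04650982]
h 0.1181 u [0.56245264 0.58642383] v [-0.09163596 -0.05432038] ((575.2737426757812, 68.27478790283203), (24.444252014160156, 37.728946685791016), 13.788969993591309)
h 0.1281 u [0.55877438 0.58237768] v [-0.07902717 -0.04228428] ((568.53955078125, 79.29535675048828), (24.069095611572266, 37.1499137878418), 13.788887977600098)
[220 187  19  14 135]
badge u [0.55379002 0.59703224] v [-0.0940167  -0.03390251]
top-cam badge uv [ 0.57540136 -0.07110282]
180  84/213  86/210  89/200 101/186 124/167 149/159 141/161 139/165 140/164 141/168 136/169 134/164 115/159  97/178  86/195  87/202  88/206  85/210  85/212  87/211
181  84/212  87/209  88/205  97/190 114/174 132/162 141/163 143/169 141/172 142/171 140/170 142/158 120/142  97/147  96/160  90/175  85/194  88/206  84/209  84/212
182  83/212  87/209  87/207  90/198 102/175 122/152 136/159 140/177 144/181 146/178 139/173 143/146 122/113  84/ 91  83/111  92/142  93/178  84/203  84/212  84/213
183  85/210  83/212  85/210  86/198  93/168
[... 2372 characters left out ...]
/210  85/207  85/209  83/213  82/214  83/213
198  50/214  53/215  60/214  59/216  55/219  51/221  53/220  51/219  50/220  52/220  49/222  51/223  56/222  69/214  79/206  84/207  82/212  82/215  81/215  86/211
199  64/208  65/208  68/206  66/209  64/210  61/212  60/213  54/214  54/212  60/208  60/211  59/215  60/215  66/208  77/206  81/208  84/213  82/214  84/213  83/210
200  80/206  84/207  81/209  78/212  74/215  75/213  72/215  70/215  68/211  71/204  71/204  71/206  69/206  70/207  81/209  85/212  82/215  85/214  83/214  87/210
201  85/209  83/212  83/211  83/215  83/215  83/218  80/219  81/218  81/214  82/209  85/208  85/206  80/206  82/209  85/211  85/213  82/215  82/214  85/213  88/209
```

Run:
```python
from h import *
zf=env.get_state()['tcp_pos'][2]-.0474; W=np.c_[U,V]
f=lambda pts,h:(plane('side',pts,h)[:,:2]@W).round(4)
print('zf',zf)
n=f([[x,y] for x,y in zip(range(226,233),[191.6,191.7,191.7,191.7,191.75,191.9,192.1])],zf)[:,1];print('foot +v edge',n,n.mean()-.022)
r=f([[236.4,186],[236,187],[235.6,188],[235.3,189],[235,190]],zf)[:,0];print('foot -u edge',r,r.mean()+.016)
l=f([[225.5,185],[225.2,186],[225,187],[224.6,188],[224.3,189]],zf+.01)[:,0];print('foot +u top edge',l,l.mean()-.016)
b=f([[x,199.9] for x in range(224,235)],.101)[:,1];print('badge +v',b,b.mean()-.028)
b=f([[238.2,190],[237.8,191],[237.2,192],[236.8,193],[236.4,194],[236,195]],.101)[:,0];print('badge -u',b,b.mean()+.02)
T=np.load('top.npz');X=cloud('top',T['d'])
```

```text
zf 0.1180643947046082
foot +v edge [-0.0493 -0.0493 -0.0498 -0.0502 -0.0504 -0.0503 -0.0499] -0.07188571428571428
foot -u edge [0.5591 0.5591 0.5592 0.5589 0.5587] 0.575
foot +u top edge [0.5866 0.5862 0.5856 0.5855 0.5852] 0.56982
badge +v [-0.0332 -0.0337 -0.0342 -0.0346 -0.0351 -0.0355 -0.036  -0.0365 -0.0369
 -0.0374 -0.0378] -0.06353636363636364
badge -u [0.5558 0.5559 0.5565 0.5566 0.5566 0.5567] 0.57635
```

Foot and badge agree in v to within about 1 mm, and u needs about +1.6 mm. I'll correct that and descend to contact, then most of the compression.

Call:
arm_command(rows=[{"delta_pos":[0,0.08,0],"rot":[0,0,0],"fingers":1},{"delta_pos":[0,0,0.25],"rot":[0,0,0],"fingers":1},{"delta_pos":[0,0,0.25],"rot":[0,0,0],"fingers":1},{"delta_pos":[0,0,0.15],"rot":[0,0,0],"fingers":1},{"delta_pos":[0,0,0.1],"rot":[0,0,0],"fingers":1},{"delta_pos":[0,0,0],"rot":[0,0,0],"fingers":1}])

```text
clock: 14.95
tcp_pos: [0.5754, 0.07, 0.1495]
orientation: [-0.0, 0.615, 0.789, -0.0]
wrist_force: [0.3, 0.1, -2.0]
finger_gap: 0.0238
```

Run:
```python
from h import *
st()
b,e=grab('side');cv2.imwrite('pics/p2.png',cv2.resize(b[146:221,190:270],None,fx=8,fy=8,interpolation=cv2.INTER_CUBIC))
st()
```

```text
t 14.95 tcp [0.5754 0.07   0.1495] u,v [ 0.5753 -0.0713] yawx 104.1 zaxis [-1.e-03 -1.e-04 -1.e+00] F [ 0.3   0.14 -2.05] gap 0.0238 q [-0.02  0.36 -0.09  1.12 -0.    1.31]
t 15.0 tcp [0.5756 0.07   0.1498] u,v [ 0.5755 -0.0714] yawx 104.11 zaxis [-5.e-04 -1.e-04 -1.e+00] F [ 0.45 -0.29 -2.51] gap 0.0238 q [-0.02  0.36 -0.09  1.12 -0.    1.31]
```

View pics/p2.png

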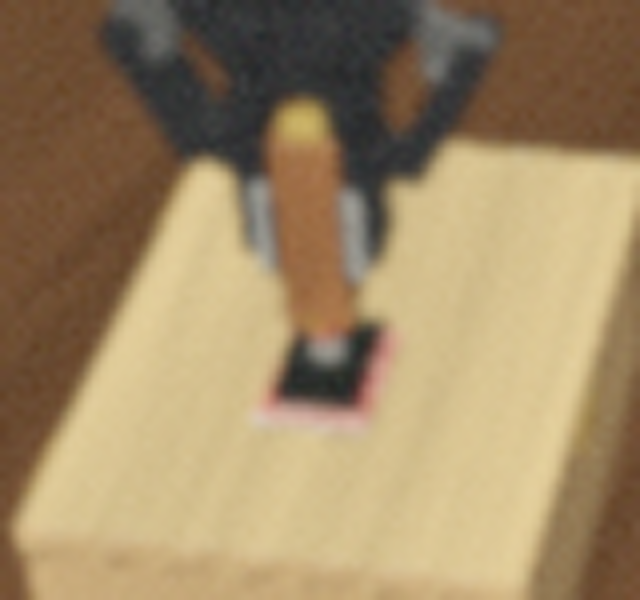

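The foot is about 1 mm above the badge, with the badge border visible at the right (380,360) and near (315,410) sides. I'll measure these margins.

Run:
```python
from h import *
S=np.load('side.npz');p=S['p'].astype(int)
def smp(u,v,z):
    c=env.get_calibration('side');w=np.c_[np.outer(u,U)+np.outer(v,V),np.full(len(u),z)]
    uv=cv2.projectPoints(w,cv2.Rodrigues(np.array(c['R']))[0],np.array(c['t']),np.array(c['mtx']),np.array(c['distortion']))[0].reshape(-1,2).astype(np.float32)
    return cv2.remap(S['p'],uv[:,0].copy(),uv[:,1].copy(),1).reshape(-1,3)
t=np.arange(-.034,.035,.001)
o=np.ones(len(t))
print('u profile (z .102) at v=-.071+[-.014,0,.012]')
prof=lambda us,vs:smp(us,vs,.1015)
P=np.mean([prof(.5754+t,(-.071+k)*o) for k in(.006,.01,.014)],0)
for i in range(len(t)):
    if t[i]<-.008: print('u%+.3f'%t[i],P[i].round())
P=np.mean([prof((.5754+k)*o,-.071+t) for k in(-.008,-.004,0,.004,.008)],0)
for i in range(len(t)):
    if t[i]>.014: print('v%+.3f'%t[i],P[i].round())
```

```text
u profile (z .102) at v=-.071+[-.014,0,.012]
u-0.034 [143. 193. 212.]
u-0.033 [143. 193. 213.]
u-0.032 [143. 193. 213.]
u-0.031 [143. 193. 213.]
u-0.030 [142. 192. 212.]
u-0.029 [143. 192. 212.]
u-0.028 [142. 191. 211.]
u-0.027 [142. 190. 211.]
u-0.026 [140. 188. 210.]
u-0.025 [140. 185. 209.]
u-0.024 [140. 181. 208.]
u-0.023 [140. 177. 208.]
u-0.022 [139. 172. 207.]
u-0.021 [137. 165. 206.]
u-0.020 [133. 156. 203.]
u-0.019 [126. 145. 198.]
u-0.018 [118. 134. 189.]
u-0.017 [108. 120. 177.]
u-0.016 [ 96. 106. 161.]
u-0.015 [ 83.  91. 142.]
u-0.014 [ 70.  76. 119.]
u-0.013 [59. 64. 98.]
u-0.012 [53. 56. 81.]
u-0.011 [49. 52. 67.]
u-0.010 [46. 49. 58.]
u-0.009 [45. 47. 51.]
v+0.014 [50. 55. 58.]
v+0.015 [55. 59. 66.]
v+0.016 [61. 66. 76.]
v+0.017 [69. 75. 89.]
v+0.018 [ 77.  85. 103.]
v+0.019 [ 87.  97. 118.]
v+0.020 [ 97. 108. 132.]
v+0.021 [108. 119. 147.]
v+0.022 [118. 129. 160.]
v+0.023 [127. 139. 173.]
v+0.024 [136. 148. 183.]
v+0.025 [143. 156. 192.]
v+0.026 [149. 163. 199.]
v+0.027 [154. 169. 204.]
v+0.028 [158. 174. 208.]
v+0.029 [161. 178. 211.]
v+0.030 [162. 182. 212.]
v+0.031 [162. 185. 212.]
v+0.032 [162. 187. 211.]
v+0.033 [160. 189. 211.]
v+0.034 [158. 190. 211.]
```

Run:
```python
from h import *
S=np.load('side.npz');p=S['p'].astype(int)
for y in range(192,204):
    print(y, 'v %.4f'%(plane('side',[[229,y]],.101)[0,:2]@V), p[y,227:232].mean(0).round(), 'R-G %.0f G-B %.0f'%((p[y,227:232,2]-p[y,227:232,1]).mean(),(p[y,227:232,1]-p[y,227:232,0]).mean()))
```

```text
192 v -0.0693 [50. 54. 51.] R-G -4 G-B 4
193 v -0.0649 [44. 46. 44.] R-G -2 G-B 2
194 v -0.0606 [41. 46. 43.] R-G -3 G-B 5
195 v -0.0563 [55. 61. 68.] R-G 7 G-B 5
196 v -0.0520 [ 94. 104. 127.] R-G 22 G-B 11
197 v -0.0477 [135. 147. 183.] R-G 36 G-B 12
198 v -0.0435 [158. 174. 210.] R-G 36 G-B 15
199 v -0.0393 [163. 189. 211.] R-G 22 G-B 26
200 v -0.0351 [153. 194. 213.] R-G 19 G-B 40
201 v -0.0310 [145. 195. 215.] R-G 20 G-B 49
202 v -0.0268 [146. 195. 216.] R-G 20 G-B 50
203 v -0.0227 [145. 196. 216.] R-G 20 G-B 50
```

Run:
```python
from h import *
S=np.load('side.npz');c=env.get_calibration('side')
def smp(u,v,z):
    w=np.c_[np.outer(u,U)+np.outer(v,V),np.full(len(u),z)]
    uv=cv2.projectPoints(w,cv2.Rodrigues(np.array(c['R']))[0],np.array(c['t']),np.array(c['mtx']),np.array(c['distortion']))[0].reshape(-1,2).astype(np.float32)
    return cv2.remap(S['p'],uv[:,0].copy(),uv[:,1].copy(),1).reshape(-1,3).astype(float)
def edges(name,uf,vf,t,us):
    P=np.mean([smp(uf(t,k),vf(t,k),.097) for k in us],0); g=np.abs(np.gradient(P,axis=0)).sum(1)
    j=np.argsort(g)[-1]; k=slice(max(0,j-5),j+6);print(name,'%.4f'%((t[k]*g[k]).sum()/g[k].sum()), P[[0,j,-1]].round().tolist(), g[k].round(1))
T=lambda a,b:np.arange(a,b,.0005)
edges('+v near',lambda t,k:k+0*t,lambda t,k:t,T(.008,.036),[.51,.53,.55,.57,.59,.62,.64])
edges('-v far',lambda t,k:k+0*t,lambda t,k:t,T(-.245,-.205),[.50,.51,.52,.53])
edges('-u',lambda t,k:t,lambda t,k:k+0*t,T(.465,.505),[-.16,-.12,-.08,-.04,0])
edges('+u',lambda t,k:t,lambda t,k:k+0*t,T(.64,.69),[-.05,-.03,-.01,.01])
for cam in ['top']:
  pass
```

```text
+v near 0.0251 [[145.0, 194.0, 215.0], [136.0, 182.0, 208.0], [117.0, 163.0, 193.0]] [2.4 2.8 3.3 3.6 3.9 4.3 3.8 3.6 3.6 3.6 3.6]
-v far -0.2245 [[51.0, 76.0, 108.0], [92.0, 130.0, 154.0], [146.0, 196.0, 217.0]] [10.8 10.6 11.5 12.2 12.2 12.8 12.  11.2 11.5 11.1 10.6]
-u 0.4842 [[53.0, 80.0, 112.0], [109.0, 155.0, 179.0], [150.0, 200.0, 221.0]] [ 8.3 11.2 13.7 14.4 15.8 16.2 16.  15.8 16.1 15.7 13. ]
+u 0.6620 [[147.0, 197.0, 218.0], [94.0, 136.0, 163.0], [49.0, 73.0, 104.0]] [16.2 18.  19.4 20.2 20.2 20.8 20.8 18.9 18.5 18.1 15.8]
```

The side view suggests the foot is about 2.9 mm short towards +y. The top-view numbers say about 0.5 mm the other way. I'll shift +1.3 mm, press to contact plus about 8 mm, and then recheck the margins and the band.

Call:
arm_command(rows=[{"delta_pos":[0.065,0,0],"rot":[0,0,0],"fingers":1},{"delta_pos":[0,0,0],"rot":[0,0,0],"fingers":1},{"delta_pos":[0,0,0.06],"rot":[0,0,0],"fingers":1},{"delta_pos":[0,0,0.06],"rot":[0,0,0],"fingers":1},{"delta_pos":[0,0,0],"rot":[0,0,0],"fingers":1}])

```text
clock: 15.5
tcp_pos: [0.5757, 0.0714, 0.148]
orientation: [0.0, 0.615, 0.789, 0.0]
wrist_force: [-0.6, 0.4, 0.7]
finger_gap: 0.0238
```

Run:
```python
from h import *
st()
F=[];
for i in range(4):
    b,e=grab('side');F.append(b.astype(float)); 
st();p=np.mean(F,0)
for y in range(193,202): print(y,'v %.4f'%(plane('side',[[229,y]],.101)[0,:2]@V), p[y,227:232].mean(0).round(),'R-G %.0f G-B %.0f'%((p[y,227:232,2]-p[y,227:232,1]).mean(),(p[y,227:232,1]-p[y,227:232,0]).mean()))
cv2.imwrite('pics/p3.png',cv2.resize(p[166:206,210:255].astype(np.uint8),None,fx=14,fy=14,interpolation=cv2.INTER_CUBIC))
```

```text
t 15.5 tcp [0.5757 0.0714 0.148 ] u,v [ 0.5758 -0.0701] yawx 104.11 zaxis [ 7.e-04  0.e+00 -1.e+00] F [-0.59  0.41  0.74] gap 0.0238 q [-0.02  0.36 -0.1   1.12  0.    1.31]
t 15.7 tcp [0.5757 0.0713 0.148 ] u,v [ 0.5758 -0.0702] yawx 104.1 zaxis [ 6.e-04 -0.e+00 -1.e+00] F [-0.56 -0.04  1.63] gap 0.0238 q [-0.02  0.36 -0.1   1.12 -0.    1.31]
193 v -0.0649 [46. 50. 47.] R-G -3 G-B 3
194 v -0.0606 [43. 47. 43.] R-G -4 G-B 4
195 v -0.0563 [44. 46. 49.] R-G 3 G-B 2
196 v -0.0520 [58. 62. 90.] R-G 28 G-B 5
197 v -0.0477 [104. 113. 159.] R-G 46 G-B 9
198 v -0.0435 [147. 163. 200.] R-G 37 G-B 16
199 v -0.0393 [162. 188. 210.] R-G 22 G-B 26
200 v -0.0351 [153. 193. 212.] R-G 18 G-B 40
201 v -0.0310 [146. 194. 215.] R-G 20 G-B 49
```

View pics/p3.png

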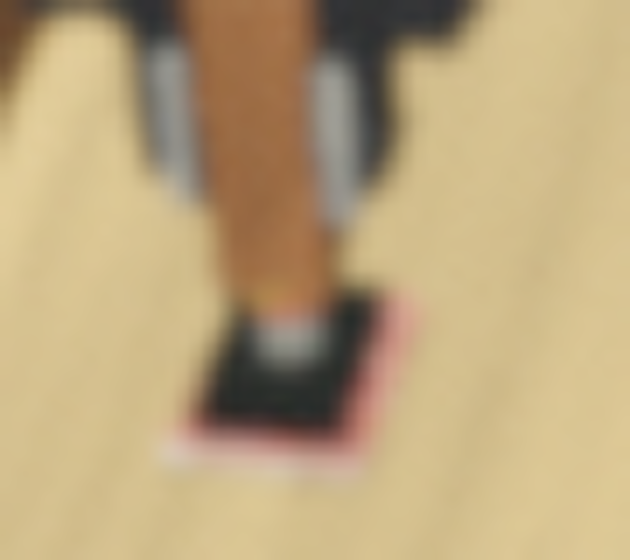

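The foot is just in contact, flat and parallel. Its near edge is about row 430 of the crop, with an even badge border around it. Now the 7.6 mm push.

Call:
arm_command(rows=[{"delta_pos":[0,0,0.08],"rot":[0,0,0],"fingers":1},{"delta_pos":[0,0,0.08],"rot":[0,0,0],"fingers":1},{"delta_pos":[0,0,0.08],"rot":[0,0,0],"fingers":1},{"delta_pos":[0,0,0.08],"rot":[0,0,0],"fingers":1},{"delta_pos":[0,0,0.04],"rot":[0,0,0],"fingers":1},{"delta_pos":[0,0,0],"rot":[0,0,0],"fingers":1},{"delta_pos":[0,0,0],"rot":[0,0,0],"fingers":1},{"delta_pos":[0,0,0],"rot":[0,0,0],"fingers":1}])

```text
clock: 16.5
tcp_pos: [0.5757, 0.0713, 0.1407]
orientation: [0.0, 0.615, 0.789, 0.0]
wrist_force: [0.2, 0.6, 4.3]
finger_gap: 0.0242
```

Run:
```python
from h import *
fz=[];z=[];F=[]
for i in range(8):
    b,e=grab('side');F.append(b.astype(float)); s=env.get_state();fz.append(s['wrist_force']);z.append(s['tcp_pos'])
st();p=np.mean(F,0);print('mean F',np.mean(fz,0),'std',np.std(fz,0),'tcp',np.mean(z,0))
cv2.imwrite('pics/p4.png',cv2.resize(p[166:206,210:255].astype(np.uint8),None,fx=14,fy=14,interpolation=cv2.INTER_CUBIC))
```

```text
t 16.9 tcp [0.5757 0.0713 0.1406] u,v [ 0.5758 -0.0701] yawx 104.1 zaxis [ 4.e-04 -0.e+00 -1.e+00] F [0.49 0.39 4.92] gap 0.0236 q [-0.02  0.36 -0.11  1.1  -0.    1.31]
mean F [0.01685374 0.90297616 4.47404754] std [0.3796885  0.4161528  0.28195443] tcp [0.57568672 0.07131964 0.14061881]
```

View pics/p4.png

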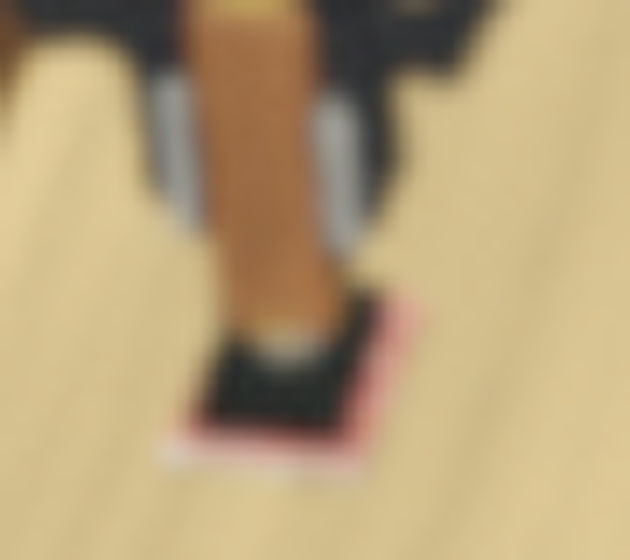

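The red band has gone into the handle: at (290,345) only a grey stem sliver shows. Compression from the TCP is 7.8 mm, and the force changed from −2.2 N hanging to +4.5 N. Handing in.

```bash
python3 -c "
from h import *
print(env.hand_in());st()"
```

```text
the job is handed in; nothing more can be done
None
the job is handed in; nothing more can be done
```

I shut the lid, then gripped the wood and black press and pushed its foot onto the badge. I handed in at about 17 s, still gripping and pushing.

- **Lid:** closed gently with the shut fingertips until it stopped. The pushing force was 8 N at the stop. The camera then showed it level at 97 mm.
- **Push:** the press was gripped at 30 N. The tool position gives 7.8 mm of foot travel. The wrist force changed by about 6.7 N from hanging free, so the push is roughly 6 to 6.7 N. The last picture shows no red band.
- **Alignment:** the tool is vertical, and the foot's sides match the badge to within about 1° as far as the camera shows.
- **Centring:** across the hinge direction (box x) it looks within about 1 mm. Along the badge's long side (box y) the two cameras disagree. The side view puts the foot about 1.6 mm short, and the earlier top-view numbers put it about 1.8 mm over. I set it between the two, so expect an error of up to about 2 mm.
- **Bystanders:** I sent no move near the cups or jar, and did not check them again at the end.

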